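Offer a cross-brace up through a stretcher frame

ROBOT

A 7-joint arm with a two-finger parallel gripper is mounted at the origin on the work surface. World frame = base frame: x ahead of the robot, y to its left, z up, the work surface at z = 0. Lengths are in mm, angles in rad, forces in N, time in s.
With the tool pointing down it reaches from about 425 to 950 mm from the base axis. Payload 4.7 kg.
Tool frame: the origin (TCP) lies midway between the tips of the shut fingers; the grasp point (between the pads) lies behind it (r.pinch_z is the z of the grasp point in the tool frame, in mm); z points along the fingers, y is the line along which they close (so a half turn about z gives the same grasp; the last joint's range is limited). The gripper opens to 85 mm and grips with 20 to 120 N. Pads are 22 mm wide; open, the fingers measure 114 mm over their backs; the gripper's body (76 mm by 85 mm) begins 54 mm behind the grasp point. The pads swing forward as they close: fully open they stand 13 mm farther back than shut.
Start: joints at [1.29, 0.469, -0.049, 1.532, 0.024, 1.141, -0.082], TCP at [168.223, -653.723, 194.835] pointing down, gripper open.
Joint ranges: [-2.59, 2.59], [-0.33, 1.99], [-1.39, 1.29], [0.1, 2.45], [-1.04, 4.18], [0.21, 1.99], [-2.66, 2.66]. Speed limits (rad/s): [2.57, 2.57, 3.14, 3.14, 3.14, 3.14, 3.14].

INTERFACE

Orientations are given as a unit quaternion [x, y, z, w].
In Python, from station import r gives the robot as it stands.
- The arm moves only by the tool drive_tool, never from a script. Its argument "rows" is a list that holds one entry, the list of rows, each a list of 7 numbers: the opening, from 0 (shut) to 1 (fully open), then the shift along the tool's x, y, z in mm, then the turn, a rotation vector about the tool's x, y, z in degrees. A call has 1 to 5 rows; each row is the pose to reach, as a shift and turn from the pose commanded when the call began, along the tool's axes at that moment; what a row does not reach only later rows make up. A row lasts 1/10 s, in which the tool goes at most 50 mm and 8.59 degrees, less where a joint would pass 70% of its speed; a pose out of reach is approached as far as the arm can. A call with a gripper value outside its range is refused whole. The fingers move at their own pace and stop on an object; "grip_force" is the grip in N (left out, the last holds). Time passes only in rows, so rows that repeat a pose let the fingers close. It gives the time, the measured TCP pose, the force, the opening and the grip force at its end, in the units of the state.
- r.get_obs(): the state, without advancing time (a new reading comes with each control period).
- r.grab_frame(name): name is "scene" or "top" or "wrist"; returns a dict with "img" (420x560x3 uint8, red, green, blue), "fx", "fy", "cx", "cy" (pixels), "position" and "attitude" of the camera in the world; the wrist camera has in their place "hand_eye" (4x4, takes a point from camera to tool coordinates, whose origin is the TCP and whose axes are the flange's). Camera axes: x right, y down, z forward; pixel columns grow to the right and rows downward; lengths in mm; the calibration is good to about 2 mm. A picture is of the moment at which its call begins: read the wrist's pose just before it. There is no depth.
- r.close_job(): hands the job in; it is judged then, once.
Trained networks look in the newest picture that a camera, given by its name, has taken for a name from the list of things; names that differ only in an ending like _2 or _b are one class to them, and where a whole thing is asked for, a point or a joint stands for the part that bears it (a point fixed in the world has none). Each returns a list of dicts, best first, with "p" (0 to 1); they miss things now and then, are a little off and sometimes report something else, mostly with a low value. They report only what shows in the picture. A call takes as long as a camera call.
- r.search_frame(camera, label): "centre" ([x, y, z] in mm, in world coordinates, good to about 4 mm: the middle of the surface that is visible of it).
- r.outline_of(camera, label): "region" (420x560 bool, what is visible of it).
The state is a dict: "time": time; "joint_positions": joint angles; "joint_vel": joint speeds; "effort": joint torques, N m; "tcp_pos": TCP position; "eef_rot": TCP orientation; "force": force on the tool from outside, world axes, zero at the start; "moment": the same for the moment, N m; "finger_gap": opening from 0.0 (shut) to 1.0 (fully open); "gripper_force": force on a finger pad.
Only numpy, scipy, OpenCV 4.12 (cv2) and the standard library are available. Lean on these libraries where they do the work, as an engineer would, in place of code of your own. Each camera call takes 0.05 s, during which the arm holds its last target. There are 200 camera calls.

TASK

Of the three pine braces lying on the battens, take the one that is just as long as the raised canvas stretcher frame's longer outside edge, tilt it and pass it end first from above down through the frame's opening, then hold it level in the air about 1 to 2 cm under the frame, centred, along the frame's longer direction, so that it bridges the opening and its ends line up with the frame's outer edges. Held there it touches neither frame nor table, and the program finishes while the gripper still holds it there. Leave the other two braces and the jar, paint can and brush where they are.

Things in the scene. Friction and masses are not known exactly. Their poses are not given: they have to be found in the camera images.
- frame: fixed pine canvas stretcher frame lying flat, raised on four paint tins. Outside 280 mm (its x) by 240 mm (its y); rectangular opening 200 mm (x) by 160 mm (y); rails 40 mm wide and 18 mm thick, underside 130 mm and top 148 mm above the table. The tins (52 mm diameter, 130 mm high) stand under the corners at x = +-112, y = +-92 mm; between them it is open underneath. Origin on the table below the opening's centre, z up
- frame_opening (a point): centre of the frame's opening, at the height of the frame's underside (130 mm above the table)
- battens: two fixed dark wooden battens on the table, parallel to their y, 25 mm wide, 20 mm high, 230 mm long, at x = +-75 mm from the origin, which is on the table midway between them. The three braces lie across them, roughly along x, some 70 mm apart in any order
- brace_a: plain pine brace bar, the short one: 220 mm long, 22 mm wide, 18 mm high, about 55 g, screw hole at each end. Origin at the centre of its underside, x along its length, z up. Lies on the battens
- brace_b: plain pine brace bar, the one that matches the frame: 280 mm long, 22 mm wide, 18 mm high, about 70 g, screw hole at each end. Origin at the centre of its underside, x along its length, z up. Lies on the battens
- brace_c: plain pine brace bar, the long one: 340 mm long, 22 mm wide, 18 mm high, about 85 g, screw hole at each end. Origin at the centre of its underside, x along its length, z up. Lies on the battens
- brace_b_mid (a point): middle of the matching brace (on its long axis, 9 mm above its underside)
- brace_b_end1 (a point): centre of the matching brace's end face towards its +x (140 mm from the middle)
- brace_b_end2 (a point): centre of the matching brace's end face towards its -x (140 mm from the middle)
- jar: bystander: glass jar, 60 mm diameter, 80 mm high, loose; origin at the centre of its underside
- can: bystander: paint can, 72 mm diameter, 85 mm high, loose; origin at the centre of its underside
- brush: bystander: paint brush 200 mm long lying on the table, loose; origin under it, x along it

How it is judged (in metres and radians):
On the way, in this order (a step that is already met when the one before it is completed fails the run):
1. the matching brace is lifted off the battens in the gripper (height (world z) of brace_b_mid above 0.07 m and height (world z) of each of brace_b_end1, brace_b_end2 above 0.04 m and contact force between brace_b and the fingers above 1 N), for 0.2 s.
2. the brace is tilted through the opening: one end below the frame, the other above it (x of brace_b_mid in the frame of frame between -0.1 and 0.1 m and y of brace_b_mid in the frame of frame between -0.08 and 0.08 m and contact force between brace_b and the fingers above 1 N and ((z of brace_b_end1 in the frame of frame below 0.122 m and z of brace_b_end2 in the frame of frame above 0.157 m) or (z of brace_b_end2 in the frame of frame below 0.122 m and z of brace_b_end1 in the frame of frame above 0.157 m))), for 0.1 s.
At the end, for the whole second after the job is handed in: the fingers hold the 280 mm brace still under the frame, not touching it: top 3 to 40 mm below the rails at both ends, level within 5.5 degrees, along the frame within 8 degrees, its middle within 20 mm lengthwise and 25 mm sideways of the opening's centre (contact force between brace_b and the fingers above 1 N and contact force between brace_b and frame below 0.3 N and z of brace_b_end1 in the frame of frame between 0.081 and 0.118 m and z of brace_b_end2 in the frame of frame between 0.081 and 0.118 m and x of brace_b_mid in the frame of frame between -0.02 and 0.02 m and y of brace_b_mid in the frame of frame between -0.025 and 0.025 m and angle between the x axis of brace_b and the x axis of frame, either way round below 0.14 rad and linear speed of brace_b below 0.03 m/s and angle between brace_b's own x axis and vertical between 1.47 and 1.67 rad); the arm keeps its last pose, push and grip.
It fails at once if the short brace is disturbed (moved over 30 mm) (distance of brace_a from where it was at the start of the episode above 0.03 m).
It fails at once if the long brace is disturbed (moved over 30 mm) (distance of brace_c from where it was at the start of the episode above 0.03 m).
It fails at once if the jar is disturbed (moved over 30 mm) (distance of jar from where it was at the start of the episode above 0.03 m).
It fails at once if the paint can is disturbed (moved over 30 mm) (distance of can from where it was at the start of the episode above 0.03 m).
It fails at once if the brush is disturbed (moved over 30 mm) (distance of brush from where it was at the start of the episode above 0.03 m).
It also fails if it takes over 51 s, if anything falls off the work surface, if the arm or the gripper's body presses on something with over 40 N, if the wrist force passes 120 N, or if a joint passes its speed limit or range.

## Working session

There is one attempt and no reset: what is moved stays moved. The work goes in short steps, Python scripts to look and compute and a tool call to move; the robot and the scene stay as the last step left them, time stands still between calls to the robot, and variables do not carry over. Pictures are saved under pics/ and viewed, at most 10 in all, crops included, and the job is handed in when it is done.

Besides the shell and the picture viewer there is one more tool, called after "Emit:" by a JSON object that holds its "op" and its "data", one argument or row to a line. drive_tool: Moves the arm, as the interface text tells. Its arguments: {"type":"object","properties":{"rows":{"type":"array","items":{"type":"array","items":{"type":"array","items":{"type":"number"}}}},"grip_force":{"type":"number"}},"required":["rows"]}

```bash
mkdir -p pics; ls
cat > h.py <<'E'
import numpy as np, cv2
from scipy.spatial.transform import Rotation as R
from station import r
def st():
    o=r.get_obs(); print({k:np.round(o[k],3).tolist() for k in ("time","joint_positions","tcp_pos","eef_rot","force","finger_gap","gripper_force")}); return o
def save(c,n):
    f=r.grab_frame(c); cv2.imwrite(f'pics/{n}.png',f['img'][:,:,::-1]); return f
def ray(f,uv,z):
    A=np.array(f['attitude'])
    M=R.from_quat(A).as_matrix() if A.size==4 else A.reshape(3,3)
    d=M@np.array([(uv[0]-f['cx'])/f['fx'],(uv[1]-f['cy'])/f['fy'],1]); p=np.array(f['position'])
    return p+d*(z-p[2])/d[2]
E
python3 - <<'E'
from h import *
st(); print(r.pinch_z)
for c in("top","scene"):
    f=save(c,c); print({k:v for k,v in f.items() if k!='img'})
    for l in ("frame","battens","brace_b","jar","can","brush"):
        print(c,l,[(np.round(d['centre'],0).tolist(),round(d['p'],2)) for d in r.search_frame(c,l)])
E
```

```text
pics
{'time': 0.0, 'joint_positions': [1.29, 0.469, -0.049, 1.534, 0.024, 1.141, -0.082], 'tcp_pos': [168.038, -653.053, 193.729], 'eef_rot': [0.992, 0.126, -0.0, -0.001], 'force': [0.877, -0.872, 0.496], 'finger_gap': 1.0, 'gripper_force': 0.0}
-18.700000000000003
{'fx': 416.9821045054159, 'fy': 416.9821045054159, 'cx': 275.1732994127242, 'cy': 210.29329098773428, 'position': array([ 284.12777207,   -7.10114191, 1433.13405707]), 'attitude': array([ 0.71687508, -0.68986883,  0.069268  , -0.07330117])}
top frame [([540.0, -210.0, 153.0], 0.96), ([547.0, 146.0, 41.0], 0.67)]
top battens [([569.0, 200.0, 21.0], 0.57)]
top brace_b [([547.0, 144.0, 39.0], 0.7), ([565.0, 208.0, 37.0], 0.62)]
top jar [([586.0, 530.0, 83.0], 0.79)]
top can [([528.0, -497.0, 87.0], 0.81)]
top brush [([772.0, -13.0, 18.0], 0.87)]
{'fx': 458.95215541551534, 'fy': 458.95215541551534, 'cx': 276.74880042038507, 'cy': 206.77481342826297, 'position': array([1277.94144718,  -84.53920494, 1203.65543059]), 'attitude': array([ 0.70907283,  0.65040582, -0.18398735, -0.20083986])}
scene frame [([586.0, -217.0, 146.0], 0.61)]
scene battens [([629.0, 193.0, 24.0], 0.65)]
scene brace_b [([595.0, 277.0, 39.0], 0.77), ([569.0, 145.0, 38.0], 0.7)]
scene jar [([608.0, 533.0, 62.0], 0.7)]
scene can [([548.0, -494.0, 75.0], 0.67)]
scene brush [([780.0, -18.0, 18.0], 0.76)]
```

View pics/top.png

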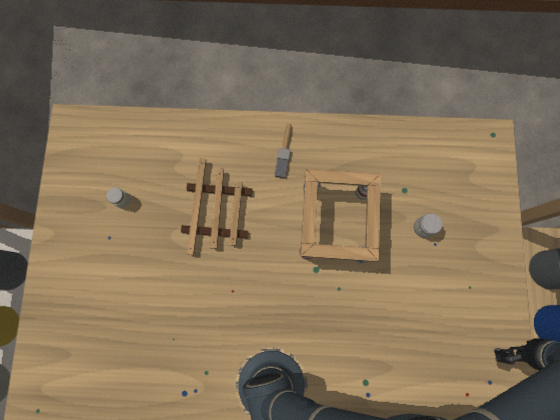

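View pics/scene.png

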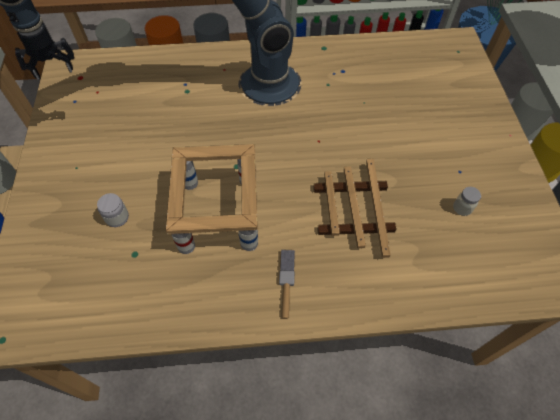

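```bash
cat > m.py <<'E'
from h import *
f=save("top","t2")
for l,z in (("frame",148),("brace_b",38)):
  for d in r.outline_of("top",l):
    m=d['region'].astype(np.uint8)
    c=max(cv2.findContours(m,0,2)[0],key=cv2.contourArea)[:,0]
    w=np.array([ray(f,p,z)[:2] for p in c],np.float32)
    (a,b),(s,t),g=cv2.minAreaRect(w); print(l,round(d['p'],2),np.round([a,b,s,t,g],1),np.round(cv2.minAreaRect(c)[0]))
E
python3 m.py
```

```text
frame 0.95 [ 539.2 -201.2  242.9  289.8   88. ] [341. 216.]
brace_b 0.91 [579.9 275.6  28.9 342.5  86.4] [197. 206.]
brace_b 0.64 [572.4 204.2  28.  280.6  88.8] [217. 208.]
brace_b 0.46 [ 561.  -217.8  264.7  315.5   88.3] [342. 216.]
```

The top view shows the frame centred near (341,216). The braces sit at columns about 197 (measures 342 mm), 217 (281 mm) and 237 (short). The matching brace is therefore the middle one, and the scene view agrees (middle at about (355,205)).

The neighbours are close, so I'll keep the fingers half open. I'll grip about 40 mm off centre on the robot side, which lets a 20–25° tilt slide through the frame.

Emit:
{"op": "drive_tool", "data": {
  "rows": [
    [[0.55, 42, -30, -9, 0, 0, 5], [0.55, 85, -60, -18, 0, 0, 10], [0.55, 127, -90, -27, 0, 0, 15], [0.55, 170, -120, -36, 0, 0, 15.7], [0.55, 212, -145, -45, 0, 0, 15.7]]
  ]
}}

```text
time: 1.35
tcp_pos: [330.8, -466.4, 238.5]
eef_rot: [1.0, -0.011, 0.0, 0.0]
force: [1.0, -0.7, -0.1]
finger_gap: 0.552
gripper_force: 0.0
```

```bash
cat >> h.py <<'E'
def go(p,yaw=-1.2,tilt=0):
    """shift, rotvec(deg) in tool axes to put TCP at p; tool x along yaw (deg), tilt: +x end of bar down"""
    o=st(); C=R.from_quat(o['eef_rot'])
    T=R.from_euler('z',yaw,degrees=True)*R.from_euler('y',tilt,degrees=True)*R.from_euler('x',180,degrees=True)
    print('shift',np.round(C.inv().apply(np.array(p)-o['tcp_pos']),1),'rot',np.round((C.inv()*T).as_rotvec(degrees=True),2))
E
python3 -c "
from h import *
go([470,-60,240])"
```

```text
{'time': 1.35, 'joint_positions': [0.948, 0.267, -0.084, 1.726, 0.025, 1.149, -0.737], 'tcp_pos': [330.809, -466.404, 238.481], 'eef_rot': [1.0, -0.011, 0.0, 0.0], 'force': [0.956, -0.661, -0.093], 'finger_gap': 0.552, 'gripper_force': 0.0}
shift [ 129.9 -409.5   -1.7] rot [ 0.03 -0.01 -0.11]
```

Emit:
{"op": "drive_tool", "data": {
  "rows": [
    [[0.55, 25, -40, 0, 0, 0, 0], [0.55, 50, -80, 0, 0, 0, 0], [0.55, 75, -120, 0, 0, 0, 0], [0.55, 100, -160, 0, 0, 0, 0], [0.55, 125, -200, 0, 0, 0, 0]]
  ]
}}

```text
time: 1.85
tcp_pos: [460.2, -269.3, 238.3]
eef_rot: [1.0, -0.011, 0.0, 0.0]
force: [1.2, -0.8, 0.1]
finger_gap: 0.551
gripper_force: 0.0
```

Emit:
{"op": "drive_tool", "data": {
  "rows": [
    [[0.55, 5, -45, 0, 0, 0, 0], [0.55, 10, -90, 0, 0, 0, 0], [0.55, 15, -135, 0, 0, 0, 0], [0.55, 20, -180, 0, 0, 0, 0], [0.55, 25, -225, 0, 0, 0, 0]]
  ]
}}

```text
time: 2.35
tcp_pos: [489.4, -44.9, 238.3]
eef_rot: [1.0, -0.011, 0.0, 0.0]
force: [0.0, 0.2, 0.4]
finger_gap: 0.551
gripper_force: 0.0
```

Emit:
{"op": "drive_tool", "data": {
  "rows": [
    [[0.55, 10, -45, 0, 0, 0, 0], [0.55, 20, -90, 0, 0, 0, 0], [0.55, 30, -135, 0, 0, 0, 0], [0.55, 40, -180, 0, 0, 0, 0], [0.55, 50, -225, 0, 0, 0, 0]]
  ]
}}

```text
time: 2.85
tcp_pos: [544.7, 178.9, 238.2]
eef_rot: [1.0, -0.011, 0.0, 0.0]
force: [0.6, -0.7, 0.4]
finger_gap: 0.546
gripper_force: 0.0
```

```bash
cat >> h.py <<'E'
def wrist(n):
    r.get_obs(); o=r.get_obs(); f=save("wrist",n)
    T=np.eye(4); T[:3,:3]=R.from_quat(o['eef_rot']).as_matrix(); T[:3,3]=o['tcp_pos']
    W=T@np.array(f['hand_eye']); f['position']=W[:3,3]; f['attitude']=R.from_matrix(W[:3,:3]).as_quat(); return f
E
python3 - <<'E'
from h import *
st(); f=wrist("w1"); print(f['position'])
for l in("brace_b",'battens'):
  for d in r.outline_of("wrist",l):
    c=max(cv2.findContours(d['region'].astype(np.uint8),0,2)[0],key=cv2.contourArea)[:,0]
    w=np.array([ray(f,p,38 if l=='brace_b' else 20)[:2] for p in c],np.float32)
    (a,b),(s,t),g=cv2.minAreaRect(w); print(l,round(d['p'],2),np.round([a,b,s,t,g],1),c.min(0),c.max(0),w.min(0),w.max(0))
E
```

```text
{'time': 2.85, 'joint_positions': [0.012, 0.31, -0.509, 1.704, 0.163, 1.169, -2.135], 'tcp_pos': [544.728, 178.855, 238.16], 'eef_rot': [1.0, -0.011, 0.0, 0.0], 'force': [0.645, -0.707, 0.361], 'finger_gap': 0.546, 'gripper_force': 0.0}
[612.03482468 177.57660459 416.94515664]
brace_b 0.92 [557.3 143.4  23.6 217.9  87.6] [298  80] [323 255] [448.42725  127.824776] [666.39056 158.42796]
brace_b 0.83 [574.3 208.4  25.  277.9  89. ] [244  36] [268 265] [435.1871 194.0769] [713.2515  222.15785]
battens 0.96 [640.9 173.7  45.7  25.7  88.7] [265  94] [302 116] [627.5334  151.02473] [654.2064 196.3123]
```

View pics/w1.png

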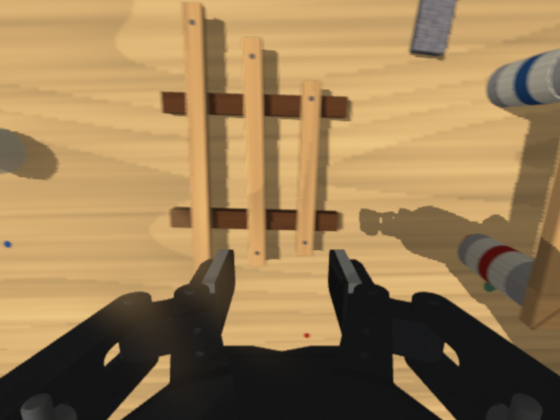

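The wrist view shows both ends of the middle brace, at (252,38) and (257,265). The battens are at rows about 104 and 218. I'll measure the yaw and ends by line fit, and fit the frame's yaw from the top view too.

Run:
```python
from h import *
f=wrist("w2")
d=r.outline_of("wrist","brace_b")
for e in d:
    v,u=np.nonzero(e['region']); w=np.array([ray(f,p,38)[:2] for p in zip(u,v)])
    vx,vy,a,b=cv2.fitLine(w.astype(np.float32),2,0,.01,.01).ravel(); s=(w-[a,b])@[vx,vy]
    print(e['p'],'yaw',np.degrees(np.arctan(vy/vx)),'mid',np.array([a,b])+(s.min()+s.max())/2*np.array([vx,vy]),np.ptp(s))
for uv in((254,94),(254,116),(254,208),(254,229)): print(ray(f,uv,20)[:2])
f=r.grab_frame("top")
m=r.outline_of("top","frame")[0]['region'].astype(np.uint8)
v,u=np.nonzero(m); print(cv2.minAreaRect(np.c_[u,v].astype(np.float32)))
c=[ray(f,p,148)[:2] for p in cv2.boxPoints(cv2.minAreaRect(np.c_[u,v].astype(np.float32)))]; print(np.round(c))
cs,h=cv2.findContours(m,cv2.RETR_CCOMP,2)
for k,x in enumerate(cs):
    if cv2.contourArea(x)>1000:
        w=np.array([ray(f,p,148)[:2] for p in x[:,0]],np.float32); print(h[0][k][3],cv2.minAreaRect(w))
go([534,209,100])
```

```text
0.92 yaw -2.4273806 mid [556.77872497 143.77319601] 221.0022473905566
0.9 yaw -1.0425825 mid [572.92346606 208.41092777] 277.70515447969433
0.63 yaw -3.1922493 mid [590.61802335 276.80052777] 315.29594724080965
[653.13310994 213.39924446]
[627.4842011  214.38987302]
[509.31086745 218.95403908]
[479.56382055 220.10294855]
((341.54315185546875, 216.3201904296875), (78.65115356445312, 90.83297729492188), 3.6329505443573)
[[ 397.  -75.]
 [ 688.  -86.]
 [ 681. -337.]
 [ 391. -316.]]
-1 ((539.0690307617188, -201.3256072998047), (242.7914276123047, 289.4980163574219), 88.04961395263672)
0 ((542.91943359375, -200.06134033203125), (165.14065551757812, 206.96429443359375), 87.9332046508789)
{'time': 3.2, 'joint_positions': [0.016, 0.309, -0.507, 1.707, 0.162, 1.168, -2.131], 'tcp_pos': [544.513, 175.406, 237.78], 'eef_rot': [1.0, -0.012, 0.0, 0.001], 'force': [0.367, -0.97, 0.136], 'finger_gap': 0.549, 'gripper_force': 0.0}
shift [-11.3 -33.5 137.7] rot [ 0.07 -0.   -0.21]
```

Emit:
{"op": "drive_tool", "data": {
  "rows": [
    [[0.55, -5, -17, 35, 0, 0, 0], [0.55, -10.5, -33, 70, 0, 0, -0.2], [0.55, -10.5, -33, 105, 0, 0, -0.2], [0.55, -10.5, -33, 135, 0, 0, -0.2], [0.55, -10.5, -33, 155, 0, 0, -0.2]]
  ]
}}

```text
time: 3.7
tcp_pos: [533.9, 207.9, 80.8]
eef_rot: [1.0, -0.011, -0.001, 0.001]
force: [-0.2, -0.8, 0.2]
finger_gap: 0.547
gripper_force: 0.0
```

Run:
```python
from h import *
f=wrist("w3")
for e in r.outline_of("wrist","brace_b"):
    v,u=np.nonzero(e['region']); w=np.array([ray(f,p,38)[:2] for p in zip(u,v)])
    vx,vy,a,b=cv2.fitLine(w.astype(np.float32),2,0,.01,.01).ravel(); s=(w-[a,b])@[vx,vy]
    print(e['p'],'yaw',np.degrees(np.arctan(vy/vx)),'y at 535',b+(535-a)*vy/vx,np.ptp(s),w.min(0),w.max(0))
go([535,208.4,11],-1)
```

```text
0.89 yaw -2.1429687 y at 535 145.89818 179.1054188379943 [486.13708793 128.31532647] [665.47905019 160.28347071]
0.89 yaw -3.606382 y at 535 280.2231 204.1264650613293 [478.89184363 258.84836398] [681.6999299  294.98019189]
0.66 yaw -1.0889897 y at 535 209.71817 246.56214583642452 [433.67765423 196.17330541] [680.3624798  222.19635294]
{'time': 3.8, 'joint_positions': [-0.083, 0.477, -0.475, 1.87, 0.279, 0.867, -2.288], 'tcp_pos': [532.846, 207.466, 80.159], 'eef_rot': [1.0, -0.011, -0.003, 0.002], 'force': [-0.035, 0.213, -0.4], 'finger_gap': 0.551, 'gripper_force': 0.0}
shift [ 2.5 -1.2 69.1] rot [ 0.19  0.31 -0.21]
```

View pics/w3.png

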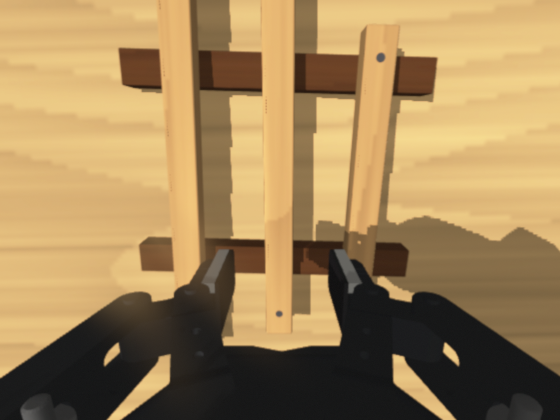

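The wrist view shows the middle brace (columns about 265–293 at row 250) centred between the fingers (225 and 340), with clear space on both sides. I'll descend and close.

Emit:
{"op": "drive_tool", "data": {
  "rows": [
    [[0.55, 1, -1, 25, 0, 0, 0], [0.55, 2, -1.5, 45, 0, 0, 0], [0.55, 2, -1.5, 60, 0, 0, 0], [0.55, 2, -1.5, 69, 0, 0, 0], [0.55, 2, -1.5, 69, 0, 0, 0]]
  ],
  "grip_force": 80
}}

```text
time: 4.3
tcp_pos: [536.4, 211.3, 13.4]
eef_rot: [1.0, -0.01, -0.0, 0.0]
force: [-0.4, -0.2, -0.0]
finger_gap: 0.548
gripper_force: 0.0
```

Emit:
{"op": "drive_tool", "data": {
  "rows": [
    [[0, 0, 0, 0, 0, 0, 0], [0, 0, 0, 0, 0, 0, 0], [0, 0, 0, 0, 0, 0, 0], [0, 0, 0, 0, 0, 0, 0], [0, 0, 0, 0, 0, 0, 0]]
  ]
}}

```text
time: 4.8
tcp_pos: [536.8, 211.9, 14.1]
eef_rot: [1.0, -0.009, 0.0, -0.0]
force: [0.2, -0.1, 0.3]
finger_gap: 0.002
gripper_force: 0.0
```

Run:
```python
from h import *
go([535,208,211],-2)
```

```text
{'time': 4.8, 'joint_positions': [-0.122, 0.569, -0.435, 1.906, 0.343, 0.74, -2.343], 'tcp_pos': [536.811, 211.947, 14.144], 'eef_rot': [1.0, -0.009, 0.0, -0.0], 'force': [0.173, -0.123, 0.303], 'finger_gap': 0.002, 'gripper_force': 0.0}
shift [  -1.6    4.  -196.9] rot [-0.   -0.03  0.93]
```

The fingers shut on nothing, so I'll look.

Run:
```python
from h import *
wrist("w4")
```

```text
(no output)
```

View pics/w4.png

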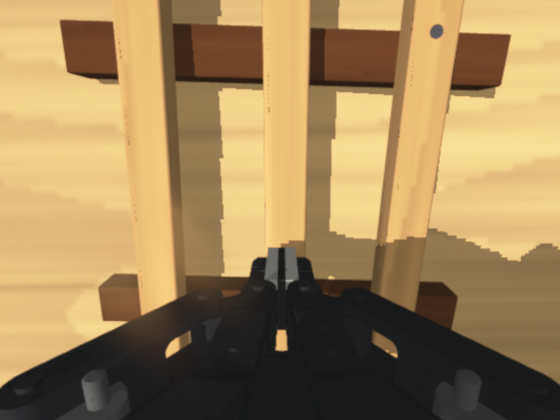

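Run:
```python
from h import *
o=r.get_obs(); f=wrist("w5"); H=np.array(f['hand_eye']); print(np.round(H,3),f['fx'],f['cx'],f['cy'])
Hi=np.linalg.inv(H)
for z in(0,-18.7,-40):
    c=Hi@[0,0,z,1]; print(z,f['fx']*c[0]/c[2]+f['cx'],f['fy']*c[1]/c[2]+f['cy'],c[2])
o=st()
for e in r.outline_of("wrist","brace_b"):
    m=e['region']; print(round(e['p'],2),[(y,np.nonzero(m[y])[0][[0,-1]].tolist()) for y in(60,150,200,230,340) if m[y].any()])
for e in r.outline_of("wrist","battens"):
    m=e['region']; v,u=np.nonzero(m); print(round(e['p'],2),u.min(),u.max(),v.min(),v.max())
```

```text
[[   0.      -0.965   -0.263   67.466]
 [   1.       0.       0.      -0.208]
 [   0.      -0.263    0.965 -178.731]
 [   0.       0.       0.       1.   ]] 304.24096273076395 281.10060812898615 211.87168706198906
0 281.39934045912577 240.94670412911643 190.1737468530528
-18.7 281.42939077146866 252.6723082708536 172.12974462648333
-40 281.47233495840004 269.42909037682784 151.5769506464871
{'time': 4.9, 'joint_positions': [-0.122, 0.569, -0.435, 1.906, 0.343, 0.74, -2.343], 'tcp_pos': [536.696, 211.92, 13.992], 'eef_rot': [1.0, -0.009, 0.0, 0.0], 'force': [-0.125, 0.557, -0.363], 'finger_gap': -0.001, 'gripper_force': 0.0}
0.85 [(60, [397, 453]), (150, [387, 440]), (200, [381, 433]), (230, [379, 428]), (340, [372, 391])]
0.83 [(60, [263, 309]), (150, [265, 307]), (200, [265, 306]), (230, [266, 304]), (340, [277, 286])]
0.72 [(60, [116, 174]), (150, [125, 179]), (200, [131, 181]), (230, [134, 183]), (340, [173, 188])]
0.62 60 510 19 327
```

The fingers are shut above the brace, which hasn't moved. In the images the pad tips sit roughly 25–40 mm farther back than the reported TCP. I'll reopen and lower in small steps, watching the force.

Emit:
{"op": "drive_tool", "data": {
  "rows": [
    [[0.55, 0, 1.5, -10, 0, 0, 0], [0.55, 0, 1.5, -10, 0, 0, 0], [0.55, 0, 1.5, -10, 0, 0, 0], [0.55, 0, 1.5, -3, 0, 0, 0], [0.55, 0, 1.5, 2, 0, 0, 0]]
  ]
}}

```text
time: 5.5
tcp_pos: [536.3, 210.2, 11.1]
eef_rot: [1.0, -0.009, -0.0, 0.0]
force: [1.0, -0.2, 0.2]
finger_gap: 0.551
gripper_force: 0.0
```

Emit:
{"op": "drive_tool", "data": {
  "rows": [
    [[0.55, 0, 0, 3, 0, 0, 0], [0.55, 0, 0, 6, 0, 0, 0], [0.55, 0, 0, 6, 0, 0, 0]]
  ]
}}

```text
time: 5.8
tcp_pos: [536.2, 210.3, 5.1]
eef_rot: [1.0, -0.009, -0.001, 0.0]
force: [0.0, -0.3, -0.8]
finger_gap: 0.548
gripper_force: 0.0
```

Emit:
{"op": "drive_tool", "data": {
  "rows": [
    [[0.55, 0, 0, 3, 0, 0, 0], [0.55, 0, 0, 6, 0, 0, 0], [0.55, 0, 0, 6, 0, 0, 0]]
  ]
}}

```text
time: 6.1
tcp_pos: [536.3, 210.3, -0.6]
eef_rot: [1.0, -0.009, -0.0, 0.0]
force: [-0.8, -0.8, 0.1]
finger_gap: 0.548
gripper_force: 0.0
```

Emit:
{"op": "drive_tool", "data": {
  "rows": [
    [[0.55, 0, 0, 3, 0, 0, 0], [0.55, 0, 0, 6, 0, 0, 0], [0.55, 0, 0, 6, 0, 0, 0]]
  ]
}}

```text
time: 6.4
tcp_pos: [536.3, 210.2, -6.6]
eef_rot: [1.0, -0.009, -0.0, 0.0]
force: [-0.1, -0.1, 0.1]
finger_gap: 0.544
gripper_force: 0.0
```

Run:
```python
from h import *
wrist("w6"); st()
f=r.grab_frame("top")
for uv in((217,208),):pass
i=f['img'][140:270,160:280,::-1]; cv2.imwrite('pics/t6.png',np.hstack([cv2.resize(i,(440,480),interpolation=2),np.zeros((480,1,3),np.uint8)]))
```

```text
{'time': 6.45, 'joint_positions': [-0.132, 0.597, -0.42, 1.917, 0.362, 0.703, -2.356], 'tcp_pos': [536.426, 210.348, -6.395], 'eef_rot': [1.0, -0.009, -0.0, 0.0], 'force': [-0.229, 0.296, 0.829], 'finger_gap': 0.547, 'gripper_force': 0.0}
```

View pics/w6.png

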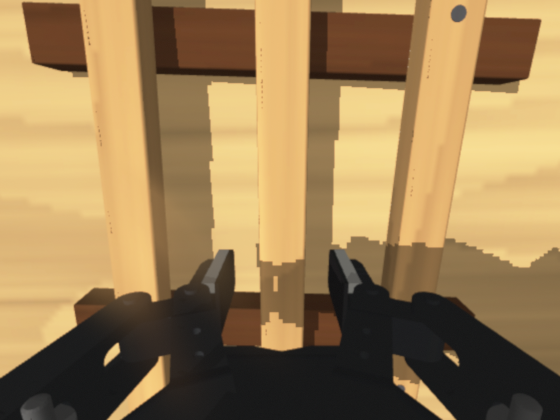

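Reported TCP is already at -6 mm with no contact, and the picture shows the pad tips (row 250, columns 234 and 331) only about level with the brace top. So the TCP reading is about 35 mm off along the tool. I'll keep going down carefully.

Emit:
{"op": "drive_tool", "data": {
  "rows": [
    [[0.55, 0, 0, 4, 0, 0, 0], [0.55, 0, 0, 8, 0, 0, 0], [0.55, 0, 0, 8, 0, 0, 0]]
  ]
}}

```text
time: 6.8
tcp_pos: [536.1, 210.1, -14.9]
eef_rot: [1.0, -0.009, -0.001, 0.0]
force: [-0.1, -0.3, -0.5]
finger_gap: 0.549
gripper_force: 0.0
```

Emit:
{"op": "drive_tool", "data": {
  "rows": [
    [[0.55, 0, 0, 4, 0, 0, 0], [0.55, 0, 0, 8, 0, 0, 0], [0.55, 0, 0, 8, 0, 0, 0]]
  ]
}}

```text
time: 7.1
tcp_pos: [536.2, 210.2, -22.8]
eef_rot: [1.0, -0.009, -0.001, 0.0]
force: [-0.0, -0.3, 0.2]
finger_gap: 0.553
gripper_force: 0.0
```

Emit:
{"op": "drive_tool", "data": {
  "rows": [
    [[0.55, 0, 0, 3, 0, 0, 0], [0.55, 0, 0, 5, 0, 0, 0], [0.55, 0, 0, 5, 0, 0, 0]]
  ]
}}

```text
time: 7.4
tcp_pos: [536.4, 210.3, -27.4]
eef_rot: [1.0, -0.009, -0.0, 0.0]
force: [-0.3, -0.3, -0.2]
finger_gap: 0.551
gripper_force: 0.0
```

Emit:
{"op": "drive_tool", "data": {
  "rows": [
    [[0, 0, 0, 0, 0, 0, 0], [0, 0, 0, 0, 0, 0, 0], [0, 0, 0, 0, 0, 0, 0], [0, 0, 0, 0, 0, 0, 0], [0, 0, 0, 0, 0, 0, 0]]
  ]
}}

```text
time: 7.9
tcp_pos: [536.9, 210.6, -26.8]
eef_rot: [1.0, -0.009, 0.0, -0.0]
force: [0.5, 0.3, 2.8]
finger_gap: 0.241
gripper_force: 78.6
```

Gripped: gap 0.24 is about 20 mm. Lifting.

Emit:
{"op": "drive_tool", "data": {
  "rows": [
    [[0, 0, 0, -15, 0, 0, 0], [0, 0, 0, -45, 0, 0, 0], [0, 0, 0, -80, 0, 0, 0], [0, 0, 0, -115, 0, 0, 0], [0, 0, 0, -140, 0, 0, 0]]
  ]
}}

```text
time: 8.4
tcp_pos: [537.1, 210.8, 116.0]
eef_rot: [1.0, -0.009, 0.001, -0.001]
force: [1.5, -0.7, -0.1]
finger_gap: 0.246
gripper_force: 78.2
```

Emit:
{"op": "drive_tool", "data": {
  "rows": [
    [[0, 0, 0, -25, 0, 0, 0], [0, 0, 0, -50, 0, 0, 0], [0, 0, 0, -75, 0, 0, 0], [0, 0, 0, -90, 0, 0, 0], [0, 0, 0, -90, 0, 0, 0]]
  ]
}}

```text
time: 8.9
tcp_pos: [537.6, 211.1, 205.4]
eef_rot: [1.0, -0.009, 0.002, -0.001]
force: [-0.0, 0.1, -1.5]
finger_gap: 0.246
gripper_force: 78.2
```

Run:
```python
from h import *
o=st(); C=R.from_quat(o['eef_rot'])
f=wrist("w7"); g=r.grab_frame("top")
zt=o['tcp_pos'][2]+56+9
for n,F in(("wrist",f),("top",g)):
  for e in r.outline_of(n,"brace_b"):
    v,u=np.nonzero(e['region']); w=np.array([ray(F,p,zt)[:2] for p in zip(u,v)])
    vx,vy,a,b=cv2.fitLine(w.astype(np.float32),2,0,.01,.01).ravel(); s=(w-[a,b])@[vx,vy]; m=np.array([a,b])+(s.min()+s.max())/2*np.array([vx,vy])
    print(n,round(e['p'],2),'yaw',np.degrees(np.arctan(vy/vx)),m,np.ptp(s),w.max(0)[0],'width',len(w), 'intool',C.inv().apply(np.r_[m-o['tcp_pos'][:2],56]))
```

```text
{'time': 8.9, 'joint_positions': [-0.039, 0.346, -0.523, 1.739, 0.192, 1.103, -2.211], 'tcp_pos': [537.65, 211.116, 205.414], 'eef_rot': [1.0, -0.009, 0.002, -0.001], 'force': [-0.003, 0.1, -1.468], 'finger_gap': 0.246, 'gripper_force': 78.243}
wrist 0.68 yaw -2.3436232 [588.7627197  188.31175537] 71.8722861626324 624.7459174974757 width 4128 intool [ 51.7770411   21.75505576 -55.80718134]
wrist 0.67 yaw -3.2836878 [594.86388073 232.32803429] 102.59268368708534 646.0073652916788 width 5750 intool [ 57.05282072 -22.3676654  -55.71442933]
wrist 0.26 yaw 7.9015603 [578.51976319 112.28745019] 98.97636739279054 628.051341172765 width 3564 intool [ 42.95961733  97.95768647 -55.96607593]
top 0.81 yaw -1.6100782 [541.47021282 113.83070018] 120.61063877393927 601.5792508710746 width 283 intool [  5.8880229   97.10825087 -56.12778208]
top 0.76 yaw -3.1510227 [529.04337501 229.35290887] 282.1151629325924 669.8535395036813 width 177 intool [ -8.69979432 -18.16095045 -56.01024762]
top 0.71 yaw 3.5250041 [658.77686218 203.30409777] 109.97300270238183 713.6015706378105 width 286 intool [121.49748157   5.45474244 -55.47484954]
```

View pics/w7.png

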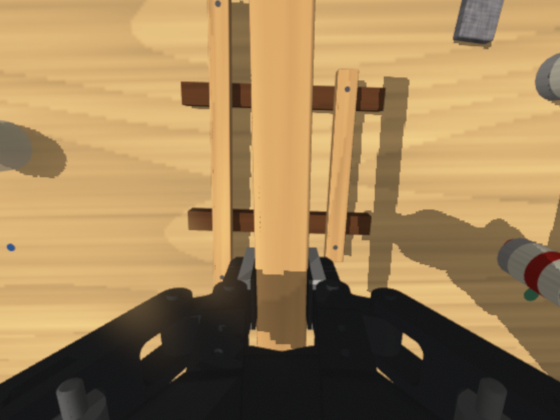

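The brace is held centred in the fingers, and its far end reads x=714 in the top view. That puts the brace middle about 36 mm ahead of the grip, as planned. The other braces are undisturbed. Now carrying it to above the frame.

Emit:
{"op": "drive_tool", "data": {
  "rows": [
    [[0, 0, 40, -16, 0, 0, 0], [0, 0, 80, -32, 0, 0, 0], [0, 0, 120, -48, 0, 0, 0], [0, 0, 160, -64, 0, 0, 0], [0, 0, 200, -80, 0, 0, 0]]
  ]
}}

```text
time: 9.6
tcp_pos: [531.9, 8.8, 282.1]
eef_rot: [1.0, -0.009, -0.001, 0.0]
force: [0.2, -0.8, -0.5]
finger_gap: 0.242
gripper_force: 78.4
```

Emit:
{"op": "drive_tool", "data": {
  "rows": [
    [[0, -5, 45, 0, 0, 0, 0], [0, -10, 90, 0, 0, 0, 0], [0, -10, 135, 0, 0, 0, 0.5], [0, -10, 170, 0, 0, 0, 1], [0, -10, 195, 0, 0, 0, 1]]
  ]
}}

```text
time: 10.1
tcp_pos: [517.8, -187.6, 281.2]
eef_rot: [1.0, -0.02, -0.002, 0.0]
force: [0.2, -0.0, 0.5]
finger_gap: 0.237
gripper_force: 78.4
```

Emit:
{"op": "drive_tool", "data": {
  "rows": [
    [[0, 0, 0, 0, 0, 0, 0], [0, 0, 0, 0, 0, 0, 0]]
  ]
}}

```text
time: 10.3
tcp_pos: [518.6, -184.2, 281.4]
eef_rot: [1.0, -0.019, -0.001, -0.001]
force: [1.2, 1.1, -1.8]
finger_gap: 0.244
gripper_force: 78.5
```

Run:
```python
from h import *
st(); f=wrist("w8")
for e in r.outline_of("wrist","frame"):
    m=e['region']; print(round(e['p'],2),m.sum())
    np.save('m.npy',m)
```

```text
{'time': 10.3, 'joint_positions': [0.532, 0.219, -0.32, 1.699, 0.072, 1.238, -1.412], 'tcp_pos': [518.614, -184.221, 281.448], 'eef_rot': [1.0, -0.019, -0.001, -0.001], 'force': [1.218, 1.102, -1.837], 'finger_gap': 0.244, 'gripper_force': 78.453}
0.68 32500
```

View pics/w8.png

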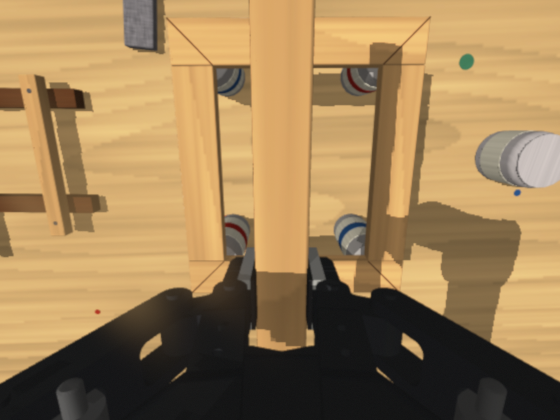

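The wrist view shows the frame with inner corners at about (213,66), (384,66), (222,261) and (369,261), and the far outer corners at (168,17) and (431,17).

Run:
```python
from h import *
f=wrist("w9"); st()
P=[(213,66),(384,66),(222,261),(369,261),(168,17),(431,17)]
L=np.array([(100,80),(100,-80),(-100,80),(-100,-80),(140,120),(140,-120)])
W=np.array([ray(f,p,148)[:2] for p in P]); print(np.round(W,1))
from scipy.optimize import least_squares as ls
def F(x): c,s=np.cos(x[2]),np.sin(x[2]); return (L@np.array([[c,s],[-s,c]])+x[:2]-W).ravel()
s=ls(F,[540,-200,0]); print(s.x,np.degrees(s.x[2]),np.round(s.fun,1))
```

```text
{'time': 10.45, 'joint_positions': [0.531, 0.218, -0.322, 1.698, 0.072, 1.238, -1.412], 'tcp_pos': [519.305, -182.569, 282.397], 'eef_rot': [1.0, -0.017, -0.0, -0.0], 'force': [0.936, -0.02, -1.451], 'finger_gap': 0.246, 'gripper_force': 78.454}
[[ 646.  -122.3]
 [ 640.5 -283.4]
 [ 446.8 -113.9]
 [ 441.4 -277.7]
 [ 688.   -85.3]
 [ 679.9 -323.7]]
[ 5.43782361e+02 -1.99424879e+02 -3.47864590e-02] -1.9931172876580157 [ 0.5 -0.6  0.4  0.5 -0.2 -2.1 -0.3  1.8 -0.1  0.9 -0.4 -0.6]
```

Frame centre is (544,-199) with yaw -2°, and the residuals are small. Computing the pose chain.

```bash
cat >> h.py <<'E'
def chain(wps,C=(543.8,-199.4),yaw=-2.,B=(36,0,-56),ideal0=None):
    o=st(); p,q=np.array(o['tcp_pos']),R.from_quat(o['eef_rot'])
    b=p+q.apply(B)-[*C,0]; print('mid now in frame',np.round(R.from_euler('z',-yaw,degrees=True).apply(b),1),'bar axis',np.round(q.as_matrix()[:,0],3))
    Z=R.from_euler('z',yaw,degrees=True)
    for x,y,z,t in wps:
        T=Z*R.from_euler('y',t,degrees=True)*R.from_euler('x',180,degrees=True)
        P=np.array([*C,0])+Z.apply([x,y,z])-T.apply(B)
        print((x,y,z,t),'shift',np.round(q.inv().apply(P-p),1),'rot',np.round((q.inv()*T).as_rotvec(degrees=True),1),'tcp',np.round(P)); p,q=P,T
E
python3 -c "
from h import *
chain([(-50,0,270,22),(-50,0,159,22),(56,0,117,22),(60,0,100,0),(0,0,100,0)])"
```

```text
{'time': 10.45, 'joint_positions': [0.531, 0.218, -0.322, 1.698, 0.072, 1.238, -1.412], 'tcp_pos': [519.305, -182.569, 282.397], 'eef_rot': [1.0, -0.017, -0.0, -0.0], 'force': [0.936, -0.02, -1.451], 'finger_gap': 0.246, 'gripper_force': 78.454}
mid now in frame [ 11.   16.  338.4] bar axis [ 0.999 -0.033 -0.001]
(-50, 0, 270, 22) shift [-79.3  15.9  50.9] rot [ -0.  -22.    0.1] tcp [ 440. -196.  232.]
(-50, 0, 159, 22) shift [ 41.6  -0.  102.9] rot [0. 0. 0.] tcp [ 440. -196.  121.]
(56, 0, 117, 22) shift [114.    0.   -0.8] rot [0. 0. 0.] tcp [ 545. -199.   79.]
(60, 0, 100, 0) shift [33.7 -0.  23.7] rot [ 0. 22.  0.] tcp [ 568. -200.   44.]
(0, 0, 100, 0) shift [-60.  -0.  -0.] rot [0. 0. 0.] tcp [ 508. -198.   44.]
```

Emit:
{"op": "drive_tool", "data": {
  "rows": [
    [[0, -20, 4, 12, 0, -5.5, 0], [0, -40, 8, 25, 0, -11, 0], [0, -60, 12, 38, 0, -16.5, 0], [0, -79, 16, 51, 0, -22, 0], [0, -79, 16, 51, 0, -22, 0]]
  ]
}}

```text
time: 10.95
tcp_pos: [438.8, -196.3, 229.2]
eef_rot: [0.981, -0.017, -0.194, -0.004]
force: [-0.5, 0.5, -1.0]
finger_gap: 0.243
gripper_force: 78.4
```

```bash
python3 -c "
from h import *
chain([(-50,0,159,22)])
import cv2
f=save('scene','s2'); i=f['img'][100:280,120:320,::-1]; cv2.imwrite('pics/s2c.png',cv2.resize(i,(600,540)))"
```

```text
{'time': 10.95, 'joint_positions': [0.493, 0.362, -0.291, 1.688, 0.163, 1.495, -1.45], 'tcp_pos': [438.799, -196.331, 229.158], 'eef_rot': [0.981, -0.017, -0.194, -0.004], 'force': [-0.464, 0.502, -0.978], 'finger_gap': 0.243, 'gripper_force': 78.432}
mid now in frame [-50.5  -0.6 267.3] bar axis [ 0.925 -0.031 -0.38 ]
(-50, 0, 159, 22) shift [ 41.9  -0.4 100.2] rot [-0.1  0.3  0.1] tcp [ 440. -196.  121.]
```

View pics/s2c.png

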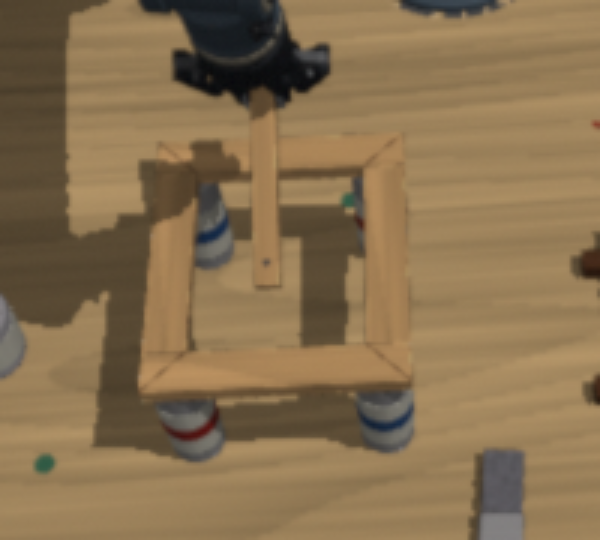

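The scene crop shows the tilted brace above the opening, centred sideways, with its leading end at about (266,287) inside the far rail (row 348). Descending.

Emit:
{"op": "drive_tool", "data": {
  "rows": [
    [[0, 10, 0, 25, 0, 0, 0], [0, 20, 0, 50, 0, 0, 0], [0, 30, 0, 72, 0, 0, 0], [0, 38, 0, 90, 0, 0, 0], [0, 42, 0, 100, 0, 0, 0]]
  ]
}}

```text
time: 11.5
tcp_pos: [441.8, -196.8, 123.3]
eef_rot: [0.982, -0.017, -0.19, -0.003]
force: [-0.7, 0.9, -1.2]
finger_gap: 0.241
gripper_force: 78.4
```

```bash
python3 -c "
from h import *
chain([(56,0,117,22)])
f=save('scene','s3'); o=r.get_obs(); q=R.from_quat(o['eef_rot'])
M=R.from_quat(f['attitude'])
for B in ((176,-11,-65),(176,11,-65)):
    c=M.inv().apply(o['tcp_pos']+q.apply(B)-f['position']); u=[f['fx']*c[0]/c[2]+f['cx'],f['fy']*c[1]/c[2]+f['cy']]; print('end corner crop px',(u[0]-120)*3,(u[1]-100)*3)
i=f['img'][100:280,120:320,::-1]; cv2.imwrite('pics/s3c.png',cv2.resize(i,(600,540)))"
```

```text
{'time': 11.5, 'joint_positions': [0.483, 0.468, -0.285, 1.793, 0.198, 1.283, -1.495], 'tcp_pos': [441.795, -196.795, 123.255], 'eef_rot': [0.982, -0.017, -0.19, -0.003], 'force': [-0.729, 0.873, -1.177], 'finger_gap': 0.241, 'gripper_force': 78.45}
mid now in frame [-47.8  -1.  161.8] bar axis [ 0.927 -0.032 -0.373]
(56, 0, 117, 22) shift [112.9  -1.    2.8] rot [-0.  -0.1 -0. ] tcp [ 545. -199.   79.]
end corner crop px 291.22980905883423 349.7307509601496
end corner crop px 267.12326583144124 350.79438796734894
```

View pics/s3c.png

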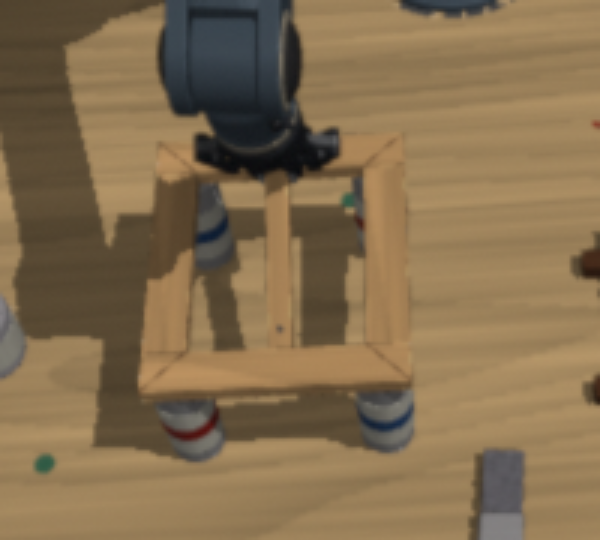

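The brace end shows at about columns 266–292, row 348, right where the model predicts, and it is just entering under the far rail. Sliding in along its axis.

Emit:
{"op": "drive_tool", "data": {
  "rows": [
    [[0, 20, 0, 0, 0, 0, 0], [0, 42, -0.5, 1, 0, 0, 0], [0, 65, -1, 2, 0, 0, 0], [0, 90, -1, 3, 0, 0, 0], [0, 113, -1, 3, 0, 0, 0]]
  ]
}}

```text
time: 12.05
tcp_pos: [547.0, -200.2, 79.5]
eef_rot: [0.982, -0.018, -0.189, -0.003]
force: [-0.2, 0.2, -1.2]
finger_gap: 0.242
gripper_force: 78.5
```

Emit:
{"op": "drive_tool", "data": {
  "rows": [
    [[0, 0, 0, 0, 0, 0, 0], [0, 0, 0, 0, 0, 0, 0]]
  ]
}}

```text
time: 12.25
tcp_pos: [545.4, -200.0, 79.2]
eef_rot: [0.982, -0.018, -0.19, -0.003]
force: [0.6, 0.0, -0.7]
finger_gap: 0.246
gripper_force: 78.5
```

```bash
python3 -c "
from h import *
chain([(60,0,102,0),(0,0,102,0)])"
```

```text
{'time': 12.25, 'joint_positions': [0.413, 0.66, -0.269, 1.571, 0.22, 1.321, -1.537], 'tcp_pos': [545.413, -200.033, 79.234], 'eef_rot': [0.982, -0.018, -0.19, -0.003], 'force': [0.57, 0.01, -0.75], 'finger_gap': 0.246, 'gripper_force': 78.453}
mid now in frame [ 55.9  -0.6 117.8] bar axis [ 0.927 -0.033 -0.373]
(60, 0, 102, 0) shift [33.2 -0.6 22.5] rot [-0.  21.9 -0. ] tcp [ 568. -200.   46.]
(0, 0, 102, 0) shift [-60.  -0.  -0.] rot [0. 0. 0.] tcp [ 508. -198.   46.]
```

Emit:
{"op": "drive_tool", "data": {
  "rows": [
    [[0, 8, 0, 5.5, 0, 5.5, 0], [0, 16.5, 0, 11, 0, 11, 0], [0, 25, -0.5, 17, 0, 16.5, 0], [0, 33, -0.5, 22.5, 0, 22, 0], [0, 33, -0.5, 22.5, 0, 22, 0]]
  ]
}}

```text
time: 12.75
tcp_pos: [562.8, -201.2, 45.7]
eef_rot: [1.0, -0.019, -0.002, 0.0]
force: [-0.3, 0.8, -0.8]
finger_gap: 0.246
gripper_force: 78.4
```

```bash
python3 -c "
from h import *
chain([(0,0,102,0)])"
```

```text
{'time': 12.75, 'joint_positions': [0.504, 0.532, -0.311, 1.842, 0.219, 0.804, -1.529], 'tcp_pos': [562.801, -201.233, 45.659], 'eef_rot': [1.0, -0.019, -0.002, 0.0], 'force': [-0.271, 0.809, -0.782], 'finger_gap': 0.246, 'gripper_force': 78.441}
mid now in frame [ 55.2  -1.2 101.5] bar axis [ 0.999 -0.038 -0.003]
(0, 0, 102, 0) shift [-55.1  -1.   -0.2] rot [ 0.1  0.2 -0.2] tcp [ 508. -198.   46.]
```

Emit:
{"op": "drive_tool", "data": {
  "rows": [
    [[0, -15, -1, 0, 0, 0, 0], [0, -30, -1, 0, 0, 0, 0], [0, -45, -1, 0, 0, 0, 0], [0, -57, -1, 0, 0, 0, 0], [0, -57, -1, 0, 0, 0, 0]]
  ]
}}

```text
time: 13.25
tcp_pos: [508.9, -197.9, 45.7]
eef_rot: [1.0, -0.018, -0.001, 0.0]
force: [0.1, -1.0, -0.8]
finger_gap: 0.243
gripper_force: 78.4
```

Emit:
{"op": "drive_tool", "data": {
  "rows": [
    [[0, 0, 0, 0, 0, 0, 0], [0, 0, 0, 0, 0, 0, 0], [0, 0, 0, 0, 0, 0, 0]]
  ]
}}

```text
time: 13.55
tcp_pos: [510.9, -197.4, 45.2]
eef_rot: [1.0, -0.018, 0.0, -0.0]
force: [-0.1, -0.1, -1.0]
finger_gap: 0.241
gripper_force: 78.4
```

Run:
```python
from h import *
chain([(0,0,102,0)]); o=r.get_obs(); q=R.from_quat(o['eef_rot'])
# independent check: bar ends via scene/top cams vs projection
for c in("scene","top"):
    f=save(c,'e_'+c); M=R.from_quat(f['attitude'])
    for B in ((176,0,-65),(-104,0,-65)):
        k=M.inv().apply(o['tcp_pos']+q.apply(B)-f['position']); print(c,'bar end px',f['fx']*k[0]/k[2]+f['cx'],f['fy']*k[1]/k[2]+f['cy'])
    for e in r.search_frame(c,"brace_b_end1")+r.search_frame(c,"brace_b_end2"): print(np.round(e['centre']),round(e['p'],2))
    for e in r.outline_of(c,"brace_b"):
        v,u=np.nonzero(e['region']); print(round(e['p'],2),u.min(),u.max(),v.min(),v.max(),len(u))
f=wrist('w10')
P=[(np.array(e['centre']).round(),round(e['p'],2)) for e in r.search_frame('wrist','brace_b')]; print(P)
```

```text
{'time': 13.55, 'joint_positions': [0.543, 0.466, -0.322, 1.962, 0.211, 0.745, -1.508], 'tcp_pos': [510.883, -197.399, 45.201], 'eef_rot': [1.0, -0.018, 0.0, -0.0], 'force': [-0.095, -0.062, -1.033], 'finger_gap': 0.241, 'gripper_force': 78.442}
mid now in frame [  3.    0.8 101.2] bar axis [ 0.999 -0.036  0.001]
(0, 0, 102, 0) shift [-3.   0.9 -0.8] rot [-0.  -0.  -0.1] tcp [ 508. -198.   46.]
scene bar end px 213.51438631224505 236.585910434581
scene bar end px 215.53558125515633 154.31355854196022
[ 576. -198.  111.] 0.84
[603. 534.  64.] 0.35
[ 576. -198.  111.] 0.84
[603. 534.  64.] 0.35
0.93 324 338 171 235 585
0.7 366 389 159 256 802
0.65 211 219 178 238 318
top bar end px 340.2042160092855 173.49490267505394
top bar end px 336.3739598822105 258.43435612338567
[ 482. -196.  110.] 0.73
[ 482. -196.  110.] 0.73
0.8 187 205 159 254 670
0.62 231 241 182 244 386
0.5 300 380 170 258 2640
[(array([ 563., -194.,  109.]), 0.75)]
```

Emit:
{"op": "drive_tool", "data": {
  "rows": [
    [[0, -3, 0, 0, 0, 0, 0], [0, -3, 0, 0, 0, 0, 0], [0, -3, 0, 0, 0, 0, 0], [0, -3, 0, 0, 0, 0, 0], [0, -3, 0, 0, 0, 0, 0]]
  ]
}}

```text
time: 14.55
tcp_pos: [507.1, -197.4, 45.1]
eef_rot: [1.0, -0.018, 0.0, 0.0]
force: [0.5, -0.2, -1.4]
finger_gap: 0.243
gripper_force: 78.4
```

Emit:
{"op": "drive_tool", "data": {
  "rows": [
    [[0, 0, 0, 0, 0, 0, 0], [0, 0, 0, 0, 0, 0, 0], [0, 0, 0, 0, 0, 0, 0], [0, 0, 0, 0, 0, 0, 0], [0, 0, 0, 0, 0, 0, 0]]
  ]
}}

```text
time: 15.05
tcp_pos: [507.0, -197.4, 45.1]
eef_rot: [1.0, -0.018, 0.0, 0.0]
force: [0.9, 0.0, -0.1]
finger_gap: 0.247
gripper_force: 78.4
```

```bash
python3 -c "
from h import *
chain([]); print(np.round(r.get_obs()['joint_vel'],3)); print(r.close_job())"
```

```text
{'time': 15.05, 'joint_positions': [0.546, 0.461, -0.322, 1.97, 0.21, 0.742, -1.507], 'tcp_pos': [507.036, -197.387, 45.101], 'eef_rot': [1.0, -0.018, 0.0, 0.0], 'force': [0.921, 0.048, -0.075], 'finger_gap': 0.247, 'gripper_force': 78.443}
mid now in frame [ -0.8   0.7 101.1] bar axis [ 0.999 -0.036  0.   ]
[-0.    -0.001  0.001 -0.    -0.     0.001  0.002]
the job is handed in; nothing more can be done
None
```

The job is handed in at 15 s: the gripper holds the 280 mm brace level, its top about 20 mm under the frame and its middle within 1 mm of the opening's centre by my own measurements (no verdict was returned).

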